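# Seat an enamelled plaque against a sprung stop and swing the keeper over it

### The job

Slide the fragile blue enamelled plaque along the wooden board, between the brass rails and under the grey hood, until its front edge bears lightly, with about 5 N, on the sprung stop hidden inside; hold it so for a moment and never lean hard on it (3 to 7 N on the stop is good, 10 N would chip it). Then let the plaque go and turn the green-knobbed keeper lever to 90 degrees, square across the lane above the plaque, leaving the plaque resting against the stop. Leave everything else on the bench alone.

Things in the scene. Friction and masses are not known exactly. Their poses are not given: they have to be found in the camera images.
- bed: Fixed brown wooden board lying flat on the bench, 420 x 200 mm, 10 mm thick. Origin: centre of its underside; local +x is the direction in which the plaque is pushed (towards the hood), local z up. The lane runs along local x at y = 0, between two brass rails. The plaque starts behind the lane's mouth.
- lane_mouth (a point): Middle of the lane's mouth on the board's top (bed local x = -5, y = 0, z = 10 mm). The brass rails are 16 mm high, 8 mm thick; the mouth is about 140 mm wide here and narrows to 106 mm at bed local x = 40 mm; from there the rails run straight to x = 108 mm.
- hood: Fixed grey metal hood with a green top panel over the far end of the lane, 98 mm long, 126 mm wide, 42 mm high. Origin: middle of its open mouth at the board's top surface (bed local x = 110 mm); local +x is the push direction. Inside 110 mm wide, 36 mm high, 90 mm deep. It hides the sprung stop.
- hood_in (a point): Point in the hood's cavity 50 mm behind its mouth. The hidden sprung stop has a 70 mm wide rubber face that stands 12 to 52 mm behind the mouth, different every time, not measured. It yields along the push direction: 500 N/m (5 N = 10 mm), no preload, 25 mm travel. When let go, the spring may push the plaque back a little; friction keeps it bearing on the stop.
- plaque: Loose blue enamelled plaque with a white and brass medallion, 130 mm long (local x, pushed along +x), 100 mm wide, 12 mm thick, 0.3 to 0.55 kg, lying flat on the board. Origin: centre of its underside. Too wide and flat to grasp: push its rear edge. Sliding it takes about 1 to 5 N, varying from run to run; a push of the robot above 14 N breaks it.
- keeper (a joint): Keeper lever's angle (rad) about its vertical pivot at bed local x = 65, y = -82 mm. 0 = arm parallel to the lane, pointing back (bed local -x); grows clockwise seen from above, as the arm turns over the lane; 1.571 = square across the lane, above the plaque, towards a white tick on the board's other edge. Range -0.8 to 2.0; friction of 0.12 N m keeps it where it is left.
- keeper_knob (a point): Middle of the green upright knob on the free end of the keeper arm, 110 mm from the pivot, 66 mm above the bench. The knob is 20 mm in diameter; its top is 90 mm above the bench. The steel arm is 18 mm wide and its underside is 34 mm above the bench, 12 mm above the plaque's top.
- file: Small file with a yellow handle, 138 mm long, lying on the board beside the loading area. Bystander. Origin: on its underside near the middle.
- jar: Amber jar, 48 mm in diameter, 55 mm high, standing beside the board. Bystander.
- pliers: Pliers with red handles, 165 mm long. Bystander.
- hammer: Small hammer, 200 mm long, lying down. Bystander.
- block: Steel bench block, 65 x 65 x 22 mm. Bystander.
- dish: White ceramic dish, 90 mm across, 25 mm high. Bystander.
- mandrel: Upright tapered steel mandrel on a 60 mm foot, 130 mm high. Bystander.
There are look-alikes about, which are no part of the job. Of the things shaped like the plaque, the blue one is meant.

How it is judged:
By the outcome, as a careful person would: the job done as asked, in the order asked, and still so for the second after the job is handed in, with the robot touching nothing.
It also fails if it takes over 72 s, if anything falls off the work surface, if the arm or the gripper's body presses on something with over 40 N, if the wrist force passes 120 N, or if a joint passes its speed limit or range.

### The arm

A 6-joint arm with a two-finger parallel gripper is mounted at the origin on the work surface. World frame = base frame: x ahead of the robot, y to its left, z up, the work surface at z = 0. Lengths are in mm, angles in rad, forces in N, time in s.
With the tool pointing down it reaches from about 275 to 1000 mm from the base axis. Payload 8.4 kg.
Tool frame: the origin (TCP) lies midway between the tips of the shut fingers; the grasp point (between the pads) lies 19 mm behind it; z points along the fingers, y is the direction in which the jaws open and shut (so a half turn about z gives the same grasp; the last joint's range is limited). The gripper opens to 85 mm and grips with 20 to 120 N. Pads are 22 mm wide; open, the fingers measure 114 mm over their backs; the gripper's body (76 mm by 85 mm) begins 54 mm behind the grasp point. The pads swing forward as they close: fully open they stand 13 mm farther back than shut.
Start: joints at [-1.145, 0.353, 1.633, -0, 1.155, -0.002], TCP at [259.293, -568.678, 231.281] pointing down, gripper open.
Joint ranges: [-2.63, 2.63], [-0.92, 2.1], [0.06, 2.66], [-1.3, 4.44], [0, 2.69], [-3.02, 3.02]. Speed limits (rad/s): [2.22, 2.22, 2.79, 3.14, 3.14, 3.14].

### API

Orientations are given as [roll, pitch, yaw] about the fixed x, y, z axes, in that order (R = Rz(yaw) Ry(pitch) Rx(roll)).
In Python, from rig import * gives the robot as it stands.
- The arm moves only by the tool play_rows, never from a script. Its argument "moves" is a list of rows, each a list of 3 entries, a list of its own where there are three numbers: the shift along the tool's x, y, z in m, then the turn, a rotation vector about the tool's x, y, z in rad, then the opening in per cent of the stroke, from 0 (shut) to 100 (fully open). In form: [[[x, y, z], [rx, ry, rz], fingers], ...]. A call has 1 to 20 rows; each row shifts and turns the commanded pose from where the row before left it, along the tool's axes as they then stand; what a row does not reach is not made up. A row lasts 1/10 s, in which the tool goes at most 50 mm and 8.59 degrees, less where a joint would pass 70% of its speed; a pose out of reach is approached as far as the arm can. A call is refused whole if a number of a shift passes 0.05 or a number of a turn 0.15, either way. A call with a gripper value outside its range is refused whole. The fingers move at their own pace and stop on an object; "squeeze" is the grip in N (left out, the last holds). Time passes only in rows, so rows that do not move let the fingers close. It gives the time, the measured TCP pose, the force and the opening at its end, in the units of the state.
- sense(): the state, without advancing time (a new reading comes with each control period).
- grab_frame(name): name is "scene" or "top" or "wrist"; returns a dict with "pixels" (384x512x3 uint8, red, green, blue), "intrinsics" (3x3 intrinsics, pixels), "R" (3x3) and "t" (3): a world point X has camera coordinates R X + t. Camera axes: x right, y down, z forward; pixel columns grow to the right and rows downward; lengths in mm; the calibration is good to about 2 mm. A picture is of the moment at which its call begins. There is no depth.
- sign_off(): hands the job in, once; it reports no verdict.
The state is a dict: "clock": time; "qpos": joint angles; "qvel": joint speeds; "joint_efforts": joint torques, N m; "eef_pos": TCP position; "tcp_rot": TCP orientation; "contact_force": force on the tool from outside, world axes, zero at the start; "wrist_torque": the same for the moment, N m; "opening": opening from 0.0 (shut) to 1.0 (fully open).
Only numpy, scipy, OpenCV 4.12 (cv2) and the standard library are available. Lean on these libraries where they do the work, as an engineer would, in place of code of your own. Each camera call takes 0.05 s, during which the arm holds its last target. There are 200 camera calls.

## Working session

There is one attempt and no reset: what is moved stays moved. The work goes in short steps, Python scripts to look and compute and a tool call to move; the robot and the scene stay as the last step left them, time stands still between calls to the robot, and variables do not carry over. Pictures are saved under pics/ and viewed, about 8 in all and at most 12, crops included, and the job is handed in when it is done.

Besides the shell and the picture viewer there is one more tool, called after "Call:" in YAML: its name, and indented under it one key for each argument. play_rows: Moves the arm, as the interface text tells. Its arguments: {"type":"object","properties":{"moves":{"type":"array"},"squeeze":{"type":"number"}},"required":["moves"]}

```bash
mkdir -p pics
python3 - <<'E'
from rig import *
import cv2,json,pickle
s=sense();print({k:np_ for k,np_ in s.items()})
for n in("scene","top"):
    f=grab_frame(n);pickle.dump(f,open(n+".pkl","wb"))
    cv2.imwrite(f"pics/{n}0.png",cv2.resize(f["pixels"][:,:,::-1],(800,600),interpolation=cv2.INTER_CUBIC))
    print(n,f["intrinsics"],f["R"],f["t"])
E
```

```text
{'clock': 0.0, 'qpos': array([-1.14539734e+00,  3.53691232e-01,  1.63416221e+00, -7.45626020e-06,
        1.15519180e+00, -2.39219175e-03]), 'qvel': array([-0.00046411, -0.00066278, -0.00051568, -0.00041622,  0.00039566,
        0.0012953 ]), 'joint_efforts': array([ 2.03945478e-03, -6.05245256e+01, -3.42065656e+01,  9.13294434e-05,
        9.36351833e-03, -1.45862185e-05]), 'eef_pos': array([ 259.08769439, -568.22771085,  230.52276206]), 'tcp_rot': array([-3.14014005e+00,  3.34225882e-06,  4.27794195e-01]), 'contact_force': array([ 0.32687414,  0.80268632, -0.73533438]), 'wrist_torque': array([ 0.00476507,  0.00112497, -0.00975504]), 'opening': 0.9986454643984158}
scene [[384.91969661   0.         256.86002964]
 [  0.         384.91969661 185.12721421]
 [  0.           0.           1.        ]] [[-0.0476516   0.99881763  0.00962604]
 [ 0.78793088  0.04351016 -0.61422455]
 [-0.61391714 -0.02168412 -0.78907258]] [   3.28563463 -392.01099884 1521.61800007]
top [[409.85273758   0.         252.94594471]
 [  0.         409.85273758 191.7606492 ]
 [  0.           0.           1.        ]] [[ 0.02503736 -0.99965702  0.00767962]
 [-0.98730124 -0.02593192 -0.15672839]
 [ 0.15687378 -0.00365803 -0.98761189]] [-7.16982381e-01  5.44905376e+02  1.49629298e+03]
```

View pics/top0.png

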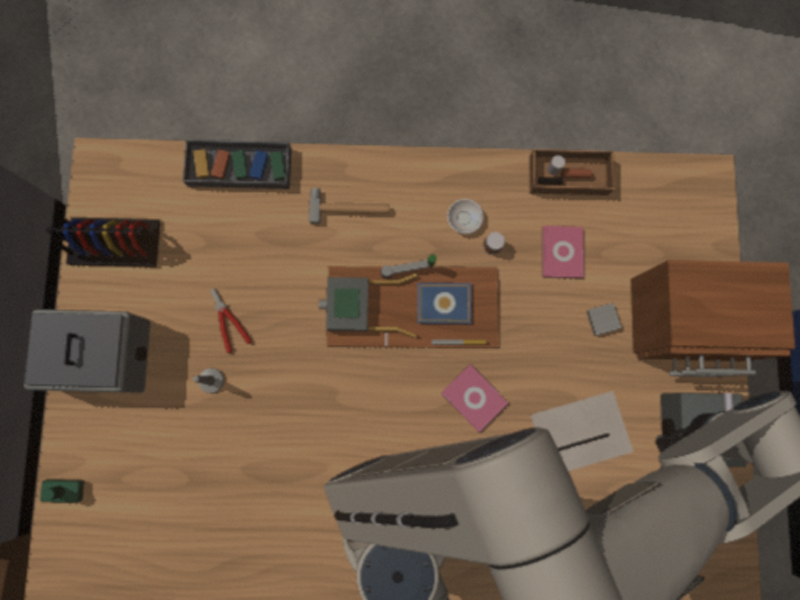

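View pics/scene0.png

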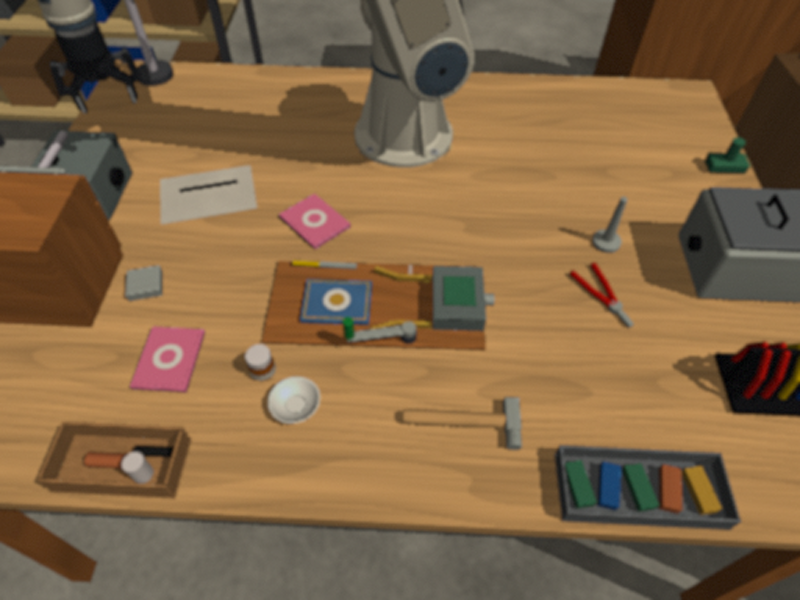

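The top view shows the bed at about (413,307), with the hood at left, so the push direction is roughly world +y. The blue plaque is at (445,303), the keeper knob at (432,260), and the file at (460,342). I'll enlarge both crops.

Run:
```python
import cv2,pickle
f=pickle.load(open("top.pkl","rb"))["pixels"][:,:,::-1]
c=f[155:235,200:330]  # x6
cv2.imwrite("pics/topc.png",cv2.resize(c,None,fx=6,fy=6,interpolation=cv2.INTER_CUBIC))
```

```text
(no output)
```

View pics/topc.png

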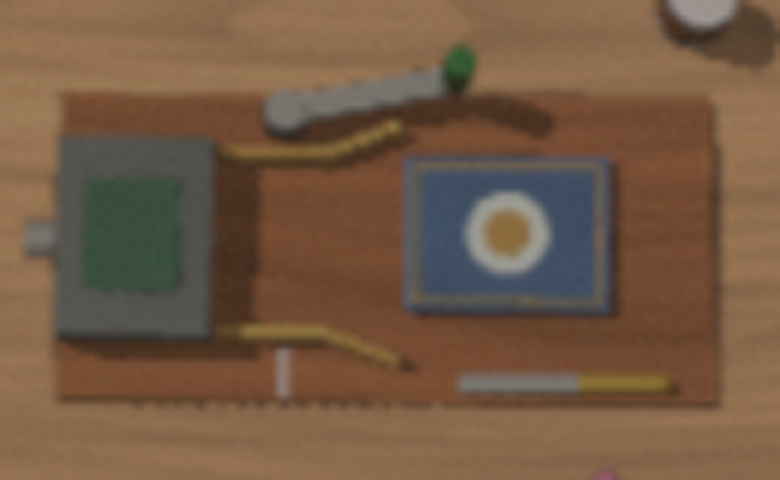

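The crop shows the bed corners at (66,93), (712,97), (718,405) and (57,402). The plaque corners are at (405,157), (611,157), (612,312) and (404,310). The knob top is near (459,62), the pivot near (287,110) and the tick near (283,372).

```bash
cat > h.py <<'E'
import numpy as np,pickle
from scipy.optimize import least_squares
def back(f,u,v,z):
    d=f["R"].T@np.linalg.solve(f["intrinsics"],[u,v,1]); c=-f["R"].T@f["t"]
    return c+d*(z-c[2])/d[2]
def fit(P,L):  # 2D pose of model L to world P
    P=np.array(P)[:,:2];L=np.array(L)
    g=lambda q:(q[:2]+L@np.array([[np.cos(q[2]),np.sin(q[2])],[-np.sin(q[2]),np.cos(q[2])]])-P).ravel()
    r=least_squares(g,[*P.mean(0),1.57]);return r.x,np.abs(r.fun).max()
E
python3 - <<'E'
from h import *
np.set_printoptions(precision=2,suppress=True)
f=pickle.load(open("top.pkl","rb"))
b=lambda x,y,z:back(f,(x+.5)/6-.5+200,(y+.5)/6-.5+155,z)
# image left = +x local, image up = local -y
q,e=fit([b(*p,10) for p in((66,93),(712,97),(718,405),(57,402))],[(210,-100),(-210,-100),(-210,100),(210,100)])
print("bed",q,e)
p,e=fit([b(*c,22) for c in((405,157),(611,157),(612,312),(404,310))],[(65,-50),(-65,-50),(-65,50),(65,50)])
print("plaque",p,e)
R=np.array([[np.cos(q[2]),-np.sin(q[2])],[np.sin(q[2]),np.cos(q[2])]])
l=lambda w:R.T@(np.array(w)[:2]-q[:2])
print("plaque in bed",l(p[:2]),p[2]-q[2])
k=b(459,62,88);print("knob",k,l(k));pv=b(287,110,45);print("pivot",l(pv),"nominal world",q[:2]+R@[65,-82])
print("tick",l(b(283,372,10)),"file",l(b(458,383,14)),l(b(675,383,18)),"jar",l(back(f,495/800*512,240/600*384,55)), "hood mouth",l(b(213,137,52)),l(b(211,338,52)))
E
```

```text
bed [535.19 -30.92   1.59] 2.021429581495596
plaque [ 544.43 -106.15    1.59] 1.1056220833891075
plaque in bed [-75.4   -7.74] -0.0015374458225931864
knob [639.94 -69.29  88.  ] [ -40.44 -103.96]
pivot [ 65.26 -82.05] nominal world [615.88  35.69]
tick [66.81 80.  ] file [-43.8  86.7] [-180.41   86.26] jar [-196.96 -156.37] hood mouth [111.36 -63.07] [111.08  63.29]
```

Call:
play_rows:
  moves:
    - [[0,0,0],[0,0,0.1363],60]
    - [[0,0,0],[0,0,0.1363],60]
    - [[0,0,0],[0,0,0.1363],60]
    - [[0,-0.04,0],[0,0,0],60]
    - [[0,-0.04,0],[0,0,0],60]
    - [[0,-0.04,0],[0,0,0],60]
    - [[0,-0.04,0],[0,0,0],60]
    - [[0,-0.04,0],[0,0,0],60]
    - [[0,-0.04,0],[0,0,0],60]
    - [[0.0398,-0.0219,0],[0,0,0],60]
    - [[0.0398,-0.0219,0],[0,0,0],60]
    - [[0.0398,-0.0219,0],[0,0,0],60]
    - [[0.0398,-0.0219,0],[0,0,0],60]
    - [[0.0398,-0.0219,0],[0,0,0],60]
    - [[0.0398,-0.0219,0],[0,0,0],60]
    - [[0.0398,-0.0219,0],[0,0,0],60]
    - [[0.0398,-0.0219,0],[0,0,0],60]
    - [[0.0398,-0.0219,0],[0,0,0],60]
    - [[0,0,0],[0,0,0],60]
    - [[0,0,0],[0,0,0],60]

```text
clock: 2.1
eef_pos: [609.3, -124.1, 230.4]
tcp_rot: [-3.141, 0.002, 0.021]
contact_force: [-0.8, 0.0, 1.0]
opening: 0.603
```

Call:
play_rows:
  moves:
    - [[0.0078,0.0073,0.03],[0,0,0],60]
    - [[0,0,0.03],[0,0,0],60]
    - [[0,0,0],[0,0,0],60]
    - [[0,0,0],[0,0,0],60]

```text
clock: 2.5
eef_pos: [616.0, -132.6, 171.4]
tcp_rot: [-3.141, 0.002, 0.018]
contact_force: [0.8, 1.0, 0.6]
opening: 0.599
```

```bash
cat >> h.py <<'E'
def proj(f,X):
    c=f["R"]@np.array(X,float)+f["t"];p=f["intrinsics"]@c;return p[:2]/p[2]
Q=np.array([535.19,-30.92,1.59])
RB=np.array([[np.cos(Q[2]),-np.sin(Q[2])],[np.sin(Q[2]),np.cos(Q[2])]])
def l2w(x,y,z=0):return np.array([*(Q[:2]+RB@[x,y]),z])
def w2l(w):return RB.T@(np.array(w)[:2]-Q[:2])
E
python3 - <<'E'
from rig import *; from h import *; import cv2
s=sense();print(s["eef_pos"],w2l(s["eef_pos"]),s["tcp_rot"])
f=grab_frame("wrist");pickle.dump(f,open("w.pkl","wb"))
im=cv2.resize(f["pixels"][:,:,::-1],(800,600),interpolation=cv2.INTER_CUBIC)
for n,p in dict(a=(-10.4,-57.7,22),b=(-140.4,-57.7,22),c=(-140.4,42.3,22),d=(-10.4,42.3,22),k=(-40,-104,90),m=(-5,-70,26),n=(-210,-100,10)).items():
    u=proj(f,l2w(*p))*1.5625;print(n,u)
    if abs(u).max()<2000: cv2.drawMarker(im,tuple(int(i) for i in u),(0,0,255),0,10)
cv2.imwrite("pics/w1.png",im)
E
```

```text
[ 616.04248031 -132.57800718  171.43155913] [-103.19183216  -78.88548518] [-3.14130461e+00  1.59855533e-03  1.80221538e-02]
a [265.04063172 315.81065716]
b [473.24610567 315.53680846]
c [468.51189073 455.44278267]
d [277.83226032 455.6379604 ]
k [277.02099347 264.94985978]
m [252.49510232 298.56911454]
n [584.88283592 244.8682017 ]
```

View pics/w1.png

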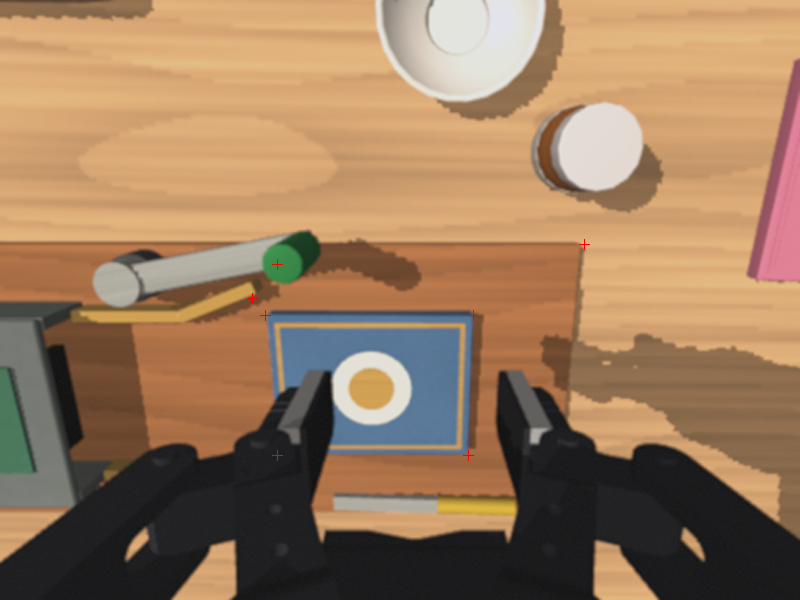

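The wrist view shows the bed corner on its prediction. The plaque's far edge is at row 313 and its near edge at row 450, so it sits about 9 mm off the lane axis. The knob top is at (283,264). I'll descend beside the plaque's far side and nudge it sideways with both fingers.

Call:
play_rows:
  moves:
    - [[0,0,0.038],[0,0,0],60]
    - [[0,0,0.038],[0,0,0],60]
    - [[0,0,0.038],[0,0,0],60]
    - [[0,0,0.03],[0,0,0],60]
    - [[0,0,0.009],[0,0,0],60]
    - [[0,0,0.004],[0,0,0],60]
    - [[0,0,0.003],[0,0,0],60]
    - [[0,0,0],[0,0,0],60]
    - [[0,0,0],[0,0,0],60]

```text
clock: 3.45
eef_pos: [618.1, -132.2, 12.7]
tcp_rot: [3.141, -0.002, 0.019]
contact_force: [-0.4, -0.2, -1.0]
opening: 0.601
```

Call:
play_rows:
  moves:
    - [[-0.003,0,0],[0,0,0],60]
    - [[-0.003,0,0],[0,0,0],60]
    - [[0,0,0],[0,0,0],60]

```text
clock: 3.75
eef_pos: [610.5, -132.1, 11.5]
tcp_rot: [-3.142, 0.0, 0.019]
contact_force: [-0.5, 0.8, 1.1]
opening: 0.603
```

Call:
play_rows:
  moves:
    - [[-0.002,0,0],[0,0,0],60]
    - [[-0.002,0,0],[0,0,0],60]
    - [[-0.002,0,0],[0,0,0],60]

```text
clock: 4.05
eef_pos: [605.3, -132.3, 11.3]
tcp_rot: [3.142, -0.001, 0.019]
contact_force: [2.4, -0.3, -1.7]
opening: 0.602
```

Call:
play_rows:
  moves:
    - [[-0.002,0,0],[0,0,0],60]
    - [[-0.002,0,0],[0,0,0],60]
    - [[-0.002,0,0],[0,0,0],60]

```text
clock: 4.35
eef_pos: [599.1, -132.4, 11.3]
tcp_rot: [3.142, -0.0, 0.019]
contact_force: [2.2, 0.3, -0.3]
opening: 0.605
```

Run:
```python
from rig import *; from h import *; import cv2
s=sense();print(s["eef_pos"],w2l(s["eef_pos"]),s["contact_force"])
f=grab_frame("wrist")
g=grab_frame("top")
c=cv2.resize(g["pixels"][155:235,200:330][:,:,::-1],None,fx=6,fy=6,interpolation=cv2.INTER_CUBIC)
w=cv2.resize(f["pixels"][:,:,::-1],(400,300))
h=cv2.copyMakeBorder(w[:, :],0,0,0,380,cv2.BORDER_CONSTANT)
cv2.imwrite("pics/n1.png",cv2.resize(np.vstack([c,h]),(580,580)))
cv2.imwrite("pics/n1.png",c)
```

```text
[ 599.13420078 -132.40821315   11.29641875] [-102.69738832  -61.98358375] [ 2.22048892  0.32816948 -0.28414332]
```

View pics/n1.png

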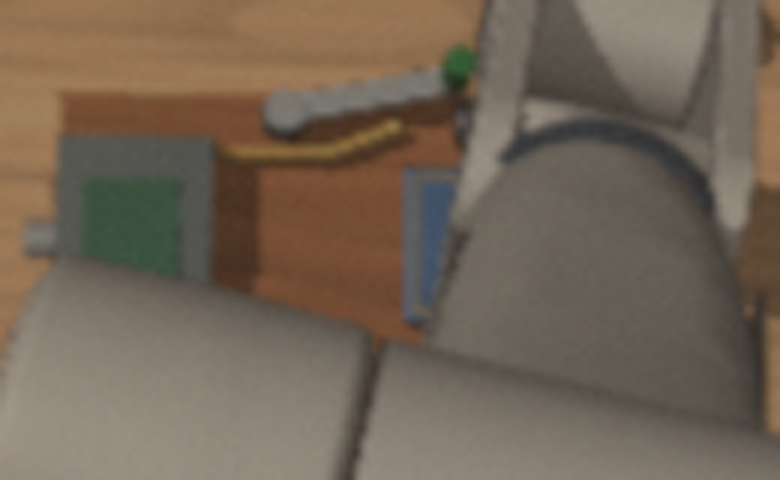

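The two-finger nudge moved the plaque about 7 mm: its front corners are now at (405,168) and (405,321). I'll push one more millimetre, back off, lift, then turn and go behind the rear edge.

Call:
play_rows:
  moves:
    - [[-0.001,0,0],[0,0,0],60]
    - [[0,0,0],[0,0,0],60]
    - [[0.004,0,0],[0,0,0],60]
    - [[0.004,0,-0.01],[0,0,0],60]
    - [[0,0,-0.045],[0,0,0],55]
    - [[0,0,-0.045],[0,0,0],50]
    - [[-0.034,0.03,0],[0,0,0],50]
    - [[-0.034,0.0295,0],[0,0,0],50]
    - [[0,0,0],[0,0,-0.1428],50]
    - [[0,0,0],[0,0,-0.1428],50]
    - [[0,0,0],[0,0,-0.1428],50]
    - [[0,0,0],[0,0,-0.1428],50]
    - [[0,0,0],[0,0,-0.1428],50]
    - [[0,0,0],[0,0,-0.1428],50]
    - [[0,0,0],[0,0,-0.1428],50]
    - [[0,0,0],[0,0,-0.1428],50]
    - [[0,0,0],[0,0,-0.1428],50]
    - [[0,0,0],[0,0,-0.1428],50]

```text
clock: 6.25
eef_pos: [539.6, -193.1, 112.1]
tcp_rot: [3.141, 0.0, 1.453]
contact_force: [0.1, -1.3, -0.3]
opening: 0.503
```

Call:
play_rows:
  moves:
    - [[0,0,0],[0,0,-0.1428],50]
    - [[0,0,0],[0,0,0],50]
    - [[0,0,0],[0,0,0],50]
    - [[0,0,0],[0,0,0],50]

```text
clock: 6.65
eef_pos: [539.4, -193.0, 111.6]
tcp_rot: [3.141, 0.0, 1.587]
contact_force: [-0.6, -0.6, 0.5]
opening: 0.497
```

Run:
```python
from rig import *; from h import *; import cv2
s=sense();print(s["eef_pos"],w2l(s["eef_pos"]),s["tcp_rot"])
f=grab_frame("wrist")
im=cv2.resize(f["pixels"][:,:,::-1],(800,600),interpolation=cv2.INTER_CUBIC)
for n,p in dict(a=(-10.4,-50,22),b=(-140.4,-50,22),c=(-140.4,50,22),d=(-10.4,50,22),m=(40,-53,26),n=(40,53,26),h=(110,-63,52),i=(110,63,52)).items():
    u=proj(f,l2w(*p))*1.5625;print(n,u)
    if abs(u).max()<2000: cv2.drawMarker(im,tuple(int(i) for i in u),(0,0,255),0,10)
cv2.imwrite("pics/w2.png",im)
```

```text
[ 539.37211769 -193.02982273  111.5656357 ] [-162.16023922   -1.06843385] [3.14138742e+00 8.14555393e-05 1.58650564e+00]
a [533.08525815 -46.13839263]
b [515.8991768 267.1136481]
c [308.25157976 267.86632639]
d [287.81256316 -44.9486525 ]
m [ 552.33221861 -208.20932166]
n [ 266.77059427 -206.64311534]
h [ 631.84787732 -589.30267571]
i [ 182.27097714 -586.16730108]
```

View pics/w2.png

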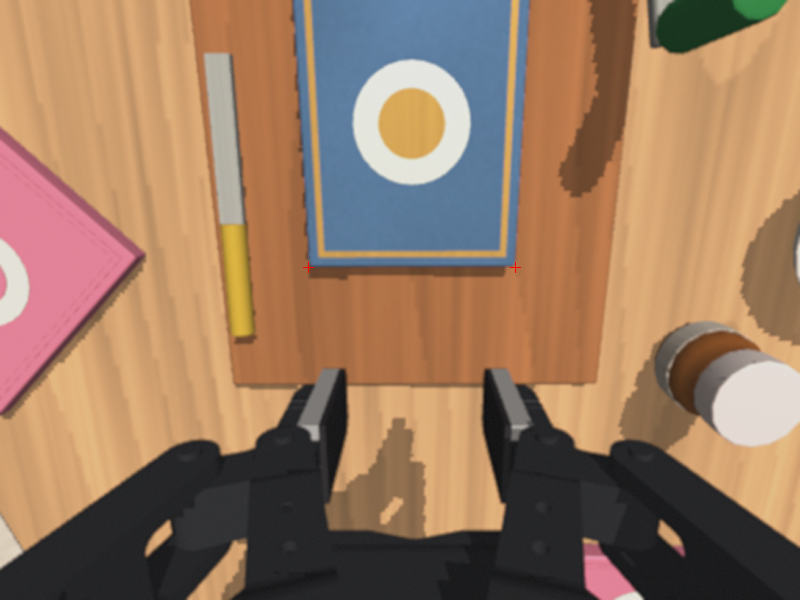

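The plaque is square and centred, with rear corners (309,265) and (515,264) on prediction. I'll descend behind it and push.

Call:
play_rows:
  moves:
    - [[0,-0.001,0.04],[0,0,0],50]
    - [[0,0,0.04],[0,0,0],50]
    - [[0,0,0.013],[0,0,0],50]
    - [[0,0,0.005],[0,0,0],50]
    - [[0,0,0.001],[0,0,0],50]
    - [[0,0,0],[0,0,0],50]
    - [[0,0,0],[0,0,0],50]
    - [[0.003,0,0],[0,0,0],50]
    - [[0.003,0,0],[0,0,0],50]
    - [[0.002,0,0],[0,0,0],50]
    - [[0.002,0,0],[0,0,0],50]
    - [[0.002,0,0],[0,0,0],50]
    - [[0.002,0,0],[0,0,0],50]
    - [[0.002,0,0],[0,0,0],50]
    - [[0.002,0,0],[0,0,0],50]

```text
clock: 8.2
eef_pos: [538.1, -175.1, 12.3]
tcp_rot: [3.141, 0.0, 1.59]
contact_force: [-0.2, -3.5, 0.2]
opening: 0.5
```

Call:
play_rows:
  moves:
    - [[0.004,0,0],[0,0,0],50]
    - [[0.004,0,0],[0,0,0],50]
    - [[0.004,0,0],[0,0,0],50]
    - [[0.004,0,0],[0,0,0],50]
    - [[0.004,0,0],[0,0,0],50]

```text
clock: 8.7
eef_pos: [537.6, -154.7, 12.3]
tcp_rot: [3.142, 0.0, 1.59]
contact_force: [-0.0, -2.9, 1.0]
opening: 0.5
```

Call:
play_rows:
  moves:
    - [[0.004,0,0],[0,0,0],50]
    - [[0.004,0,0],[0,0,0],50]
    - [[0.004,0,0],[0,0,0],50]
    - [[0.004,0,0],[0,0,0],50]
    - [[0.004,0,0],[0,0,0],50]

```text
clock: 9.2
eef_pos: [537.2, -134.7, 12.3]
tcp_rot: [3.142, 0.0, 1.59]
contact_force: [-0.4, -2.7, 2.5]
opening: 0.507
```

Call:
play_rows:
  moves:
    - [[0.003,0,0],[0,0,0],50]
    - [[0.003,0,0],[0,0,0],50]
    - [[0.003,0,0],[0,0,0],50]
    - [[0.003,0,0],[0,0,0],50]
    - [[0.003,0,0],[0,0,0],50]

```text
clock: 9.7
eef_pos: [536.9, -119.9, 12.3]
tcp_rot: [3.142, 0.0, 1.59]
contact_force: [-0.2, -3.1, 3.5]
opening: 0.503
```

Call:
play_rows:
  moves:
    - [[0.004,0,0],[0,0,0],50]
    - [[0.004,0,0],[0,0,0],50]
    - [[0.004,0,0],[0,0,0],50]
    - [[0.004,0,0],[0,0,0],50]
    - [[0.004,0,0],[0,0,0],50]

```text
clock: 10.2
eef_pos: [536.5, -99.7, 12.3]
tcp_rot: [-3.142, -0.0, 1.59]
contact_force: [-0.7, -3.4, 2.8]
opening: 0.502
```

Call:
play_rows:
  moves:
    - [[0.004,0,0],[0,0,0],50]
    - [[0.004,0,0],[0,0,0],50]
    - [[0.004,0,0],[0,0,0],50]
    - [[0.004,0,0],[0,0,0],50]
    - [[0.004,0,0],[0,0,0],50]

```text
clock: 10.7
eef_pos: [536.1, -79.7, 12.3]
tcp_rot: [-3.142, -0.0, 1.59]
contact_force: [-0.8, -4.0, 2.8]
opening: 0.502
```

Call:
play_rows:
  moves:
    - [[0.004,0,0],[0,0,0],50]
    - [[0.004,0,0],[0,0,0],50]
    - [[0.004,0,0],[0,0,0],50]
    - [[0.004,0,0],[0,0,0],50]
    - [[0.003,0,0],[0,0,0],50]

```text
clock: 11.2
eef_pos: [535.7, -60.7, 12.3]
tcp_rot: [-3.142, -0.0, 1.59]
contact_force: [0.2, -3.6, 3.1]
opening: 0.506
```

Call:
play_rows:
  moves:
    - [[0.003,0,0],[0,0,0],50]
    - [[0.003,0,0],[0,0,0],50]
    - [[0.002,0,0],[0,0,0],50]
    - [[0.001,0,0],[0,0,0],50]

```text
clock: 11.6
eef_pos: [535.5, -51.8, 12.3]
tcp_rot: [-3.142, -0.0, 1.59]
contact_force: [-0.2, -3.8, 2.8]
opening: 0.501
```

Call:
play_rows:
  moves:
    - [[0.001,0,0],[0,0,0],50]
    - [[0.001,0,0],[0,0,0],50]
    - [[0.001,0,0],[0,0,0],50]
    - [[0.001,0,0],[0,0,0],50]

```text
clock: 12.0
eef_pos: [535.5, -48.0, 12.3]
tcp_rot: [-3.142, -0.0, 1.59]
contact_force: [0.9, -2.8, 2.5]
opening: 0.499
```

Call:
play_rows:
  moves:
    - [[0.001,0,0],[0,0,0],50]
    - [[0.001,0,0],[0,0,0],50]
    - [[0.001,0,0],[0,0,0],50]
    - [[0.001,0,0],[0,0,0],50]

```text
clock: 12.4
eef_pos: [535.4, -44.0, 12.3]
tcp_rot: [-3.142, 0.0, 1.59]
contact_force: [0.3, -5.0, 1.9]
opening: 0.498
```

Call:
play_rows:
  moves:
    - [[0.001,0,0],[0,0,0],50]
    - [[0.001,0,0],[0,0,0],50]
    - [[0.001,0,0],[0,0,0],50]

```text
clock: 12.7
eef_pos: [535.3, -41.2, 12.3]
tcp_rot: [-3.141, 0.0, 1.59]
contact_force: [0.6, -5.9, 2.2]
opening: 0.501
```

Call:
play_rows:
  moves:
    - [[0.001,0,0],[0,0,0],50]
    - [[0.001,0,0],[0,0,0],50]

```text
clock: 12.9
eef_pos: [535.3, -39.3, 12.3]
tcp_rot: [-3.142, 0.0, 1.59]
contact_force: [-0.1, -6.5, 2.6]
opening: 0.5
```

Call:
play_rows:
  moves:
    - [[0.001,0,0],[0,0,0],50]
    - [[0.001,0,0],[0,0,0],50]

```text
clock: 13.1
eef_pos: [535.3, -37.4, 12.3]
tcp_rot: [-3.142, 0.001, 1.59]
contact_force: [0.1, -8.0, 1.9]
opening: 0.503
```

Call:
play_rows:
  moves:
    - [[0.0005,0,0],[0,0,0],50]
    - [[0,0,0],[0,0,0],50]
    - [[0,0,0],[0,0,0],50]

```text
clock: 13.4
eef_pos: [535.2, -36.9, 12.3]
tcp_rot: [-3.141, 0.0, 1.59]
contact_force: [-0.5, -6.9, 1.7]
opening: 0.499
```

Call:
play_rows:
  moves:
    - [[0,0,0],[0,0,0],50]
    - [[0,0,0],[0,0,0],50]
    - [[0,0,0],[0,0,0],50]
    - [[0,0,0],[0,0,0],50]
    - [[0,0,0],[0,0,0],50]
    - [[0,0,0],[0,0,0],50]
    - [[0,0,0],[0,0,0],50]
    - [[0,0,0],[0,0,0],50]

```text
clock: 14.2
eef_pos: [535.2, -36.9, 12.3]
tcp_rot: [-3.142, 0.0, 1.59]
contact_force: [-0.4, -7.2, 1.3]
opening: 0.499
```

The plaque was held for about 1.1 s. The tool read about 7 to 8 N, less about 3 N of sliding friction, and 10 mm of spring travel agrees with roughly 5 N. Now I'll back off slowly, lift, and go above the knob.

Call:
play_rows:
  moves:
    - [[-0.001,0,0],[0,0,0],50]
    - [[-0.001,0,0],[0,0,0],50]
    - [[-0.001,0,0],[0,0,0],50]
    - [[-0.001,0,0],[0,0,0],50]
    - [[-0.001,0,0],[0,0,0],50]
    - [[-0.001,0,0],[0,0,0],50]
    - [[-0.01,0,0],[0,0,0],50]
    - [[-0.02,0,0],[0,0,0],50]
    - [[0,0,-0.04],[0,0,0],50]
    - [[0,0,-0.04],[0,0,0],50]
    - [[0,0,-0.04],[0,0,0],50]
    - [[0,0,-0.04],[0,0,0],50]
    - [[0,0.035,0],[0,0,0],50]
    - [[0,0.035,0],[0,0,0],50]
    - [[0,0.034,0],[0,0,0],50]
    - [[0,0,0],[0,0,0],50]
    - [[0,0,0],[0,0,0],50]
    - [[0,0,0],[0,0,0],50]

```text
clock: 16.0
eef_pos: [638.6, -70.9, 171.8]
tcp_rot: [-3.14, -0.0, 1.589]
contact_force: [0.1, -0.2, -0.6]
opening: 0.499
```

Run:
```python
from rig import *; from h import *; import cv2
s=sense();print(s["eef_pos"],w2l(s["eef_pos"]),s["tcp_rot"],s["contact_force"])
f=grab_frame("wrist");pickle.dump(f,open("w3.pkl","wb"))
im=cv2.resize(f["pixels"][:,:,::-1],(800,600),interpolation=cv2.INTER_CUBIC)
for n,p in dict(k=(-42,-104,90),e=(5,-50,22),g=(5,50,22),pv=(65,-82,42)).items():
    u=proj(f,l2w(*p))*1.5625;print(n,u)
    if abs(u).max()<2000: cv2.drawMarker(im,tuple(int(i) for i in u),(0,0,255),0,10)
cv2.imwrite("pics/w3.png",im)
```

```text
[638.6092935  -70.92296278 171.77186665] [ -41.98149509 -102.63206793] [-3.13985559e+00 -1.94073490e-04  1.58943974e+00] [ 0.10717807 -0.15081267 -0.56533597]
k [417.58813753 315.51567624]
e [325.09940078 204.28338343]
g [154.74949855 204.40151919]
pv [374.51472213  88.229935  ]
```

View pics/w3.png

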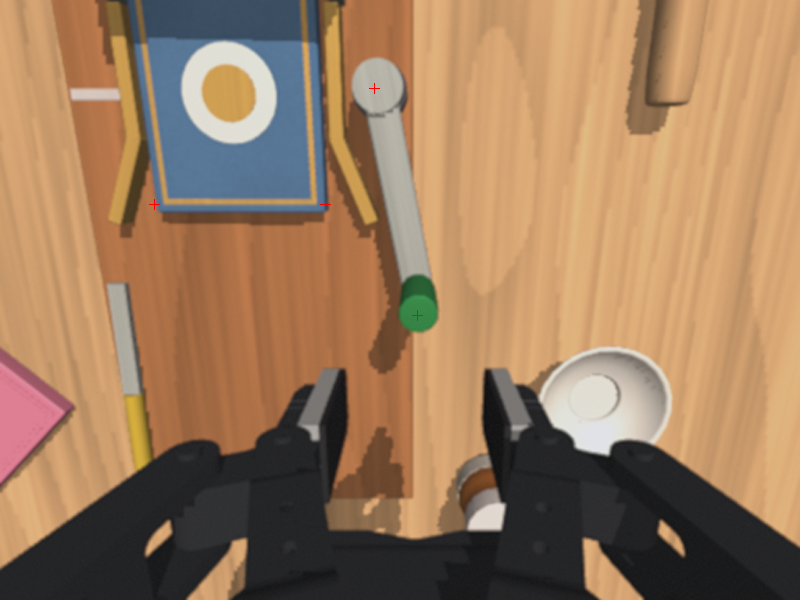

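The wrist view shows the knob top at (418,313), on its prediction. The plaque's rear corners are at (160,208) and (329,207), so it sprang back only about 2 mm. I'll descend around the knob and grip it gently.

Call:
play_rows:
  moves:
    - [[0,0.0013,0.035],[0,0,0],50]
    - [[0,0,0.035],[0,0,0],50]
    - [[0,0,0.03],[0,0,0],50]
    - [[0,0,0.012],[0,0,0],50]
    - [[0,0,0.005],[0,0,0],50]
    - [[0,0,0],[0,0,0],50]
    - [[0,0,0],[0,0,0],50]

```text
clock: 16.75
eef_pos: [642.2, -70.7, 56.8]
tcp_rot: [3.139, 0.0, 1.59]
contact_force: [0.1, -0.9, 0.3]
opening: 0.503
```

Call:
play_rows:
  moves:
    - [[0,0,0],[0,0,0],35]
    - [[0,0,0],[0,0,0],28]
    - [[0,0,0],[0,0,0],20]
    - [[0,0,0],[0,0,0],15]
    - [[0,0,0],[0,0,0],15]
    - [[0,0,0],[0,0,0],15]
    - [[0,0,0],[0,0,0],15]
  squeeze: 20

```text
clock: 17.45
eef_pos: [641.7, -70.6, 56.2]
tcp_rot: [3.141, 0.0, 1.59]
contact_force: [-1.7, 0.3, 6.8]
opening: 0.229
```

Call:
play_rows:
  moves:
    - [[-0.0018,-0.01075,0],[0,0,0.0992],15]
    - [[-0.0018,-0.01075,0],[0,0,0.0992],15]
    - [[-0.0018,-0.01075,0],[0,0,0.0992],15]
    - [[-0.0018,-0.01075,0],[0,0,0.0992],15]
    - [[-0.0018,-0.01075,0],[0,0,0.0992],15]
    - [[-0.0018,-0.01075,0],[0,0,0.0992],15]
    - [[0,0,0],[0,0,0],15]
    - [[0,0,0],[0,0,0],15]

```text
clock: 18.25
eef_pos: [577.3, -66.0, 56.2]
tcp_rot: [3.141, -0.001, 0.994]
contact_force: [-0.4, 2.9, 6.5]
opening: 0.223
```

```bash
cat >> h.py <<'E'
def kp(s):
    d=w2l(s["eef_pos"])-[65,-82];return w2l(s["eef_pos"]),np.hypot(*d),np.arctan2(d[1],-d[0])
E
python3 - <<'E'
from rig import *; from h import *
s=sense();print(kp(s),s["tcp_rot"],s["contact_force"],s["opening"])
E
```

```text
(array([-35.83315105, -41.4215385 ]), np.float64(108.69193110996599), np.float64(0.3826009544063152)) [ 3.14079803e+00 -1.07679827e-03  9.94438871e-01] [-0.41929811  2.92841621  6.4727741 ] 0.22325876628715352
```

Call:
play_rows:
  moves:
    - [[-0.0018,-0.01075,0],[0,0,0.0992],15]
    - [[-0.0018,-0.01075,0],[0,0,0.0992],15]
    - [[-0.0018,-0.01075,0],[0,0,0.0992],15]
    - [[-0.0018,-0.01075,0],[0,0,0.0992],15]
    - [[-0.0018,-0.01075,0],[0,0,0.0992],15]
    - [[-0.0018,-0.01075,0],[0,0,0.0992],15]
    - [[0,0,0],[0,0,0],15]

```text
clock: 18.95
eef_pos: [526.3, -26.1, 56.2]
tcp_rot: [3.141, -0.002, 0.396]
contact_force: [-0.0, 2.1, 5.0]
opening: 0.228
```

Call:
play_rows:
  moves:
    - [[-0.0018,-0.01075,0],[0,0,0.0992],15]
    - [[-0.0018,-0.01075,0],[0,0,0.0992],15]
    - [[-0.0018,-0.01075,0],[0,0,0.0992],15]
    - [[-0.0018,-0.01075,0],[0,0,0.0992],15]
    - [[-0.0018,-0.01075,0],[0,0,0.0992],15]
    - [[-0.0018,-0.01075,0],[0,0,0.0992],15]
    - [[0,0,0],[0,0,0],15]
    - [[0,0,0],[0,0,0],15]
    - [[0,0,0],[0,0,0],15]

```text
clock: 19.85
eef_pos: [506.3, 34.7, 56.1]
tcp_rot: [-3.141, -0.001, -0.195]
contact_force: [-1.7, 2.2, 8.9]
opening: 0.23
```

Run:
```python
from rig import *; from h import *; import cv2
s=sense();print(kp(s),s["tcp_rot"],s["contact_force"],s["opening"])
```

```text
(array([66.1276261 , 27.66111121]), np.float64(109.66690864632801), np.float64(1.5810787902032413)) [-3.14099500e+00 -9.26447477e-04 -1.95469861e-01] [-1.74325938  2.21434999  8.93724957] 0.22956031986241623
```

Call:
play_rows:
  moves:
    - [[0,0,0],[0,0,0],28]
    - [[0,0,0],[0,0,0],35]
    - [[0,0,0],[0,0,0],42]
    - [[0,0,0],[0,0,0],45]
    - [[0,0,0],[0,0,0],45]
    - [[0,0,-0.02],[0,0,0],45]
    - [[0,0,-0.04],[0,0,0],45]
    - [[0,0,-0.04],[0,0,0],45]
    - [[0,0,-0.045],[0,0,0],45]
    - [[-0.04,0,-0.03],[0,0,0],45]
    - [[-0.04,0,-0.03],[0,0,0],45]
    - [[0,0,0],[0,0,0],45]
    - [[0,0,0],[0,0,0],45]
    - [[0,0,0],[0,0,0],45]

```text
clock: 21.25
eef_pos: [427.7, 49.7, 259.8]
tcp_rot: [3.141, 0.0, -0.196]
contact_force: [-0.2, 0.6, 0.2]
opening: 0.45
```

Run:
```python
from rig import *; from h import *; import cv2
s=sense();print(s["eef_pos"],s["contact_force"])
f=grab_frame("wrist");pickle.dump(f,open("w4.pkl","wb"))
im=cv2.resize(f["pixels"][:,:,::-1],(800,600),interpolation=cv2.INTER_CUBIC)
for n,p in dict(k=(65,28,90),e=(2.7,-50,22),g=(2.7,50,22),pv=(65,-82,42),t=(65,80,10),hm=(110,63,52)).items():
    u=proj(f,l2w(*p))*1.5625;print(n,u)
    if abs(u).max()<2000: cv2.drawMarker(im,tuple(int(i) for i in u),(0,0,255),0,10)
cv2.imwrite("pics/w4.png",im)
```

```text
[427.70033664  49.66055618 259.77994185] [-0.17354887  0.61369965  0.22579348]
k [414.36051745 147.08912482]
e [478.4544003   13.69810514]
g [502.34300258 161.39533639]
pv [377.58521516 -27.05700038]
t [428.35556394 217.44543555]
hm [362.70511422 213.86838461]
```

View pics/w4.png

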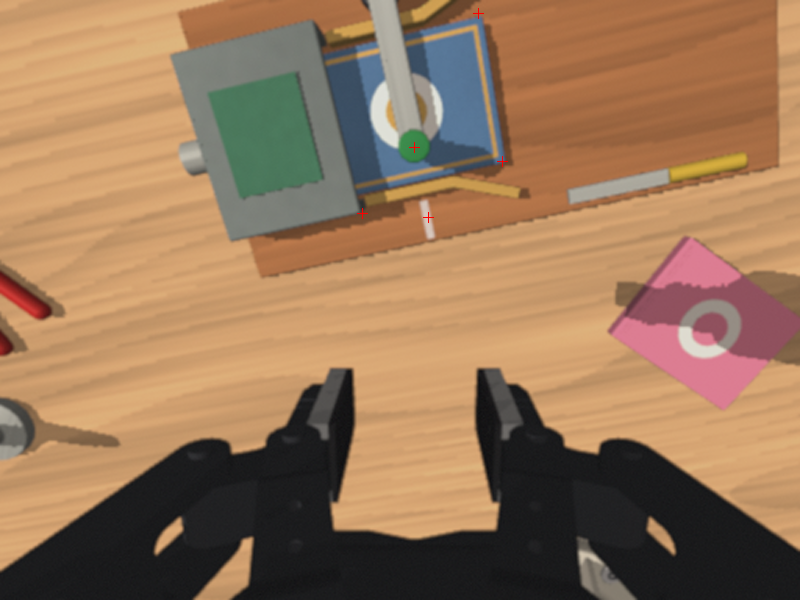

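```bash
python3 -c "
from rig import *
print(sense()['clock']);print(sign_off())"
```

```text
21.3
the job is handed in; nothing more can be done
None
```

The job is handed in at 21.3 s of the 72 s allowed: the plaque rests against the stop and the keeper lever is square across the lane above it. No verdict was reported.

- **Centring:** I nudged the plaque about 8 mm sideways with two fingers to line it up with the lane. The wrist view then showed it square.
- **Push:** Sliding took about 3.3 N, and the stop came in around 10 mm before the final position. I held for about 1.1 s with the tool reading 7 to 8 N. Less friction, that is roughly 4 to 5 N on the stop, and the 10 mm of spring travel gives 5 N. The highest force I read on the plaque was 8 N.
- **Release:** I backed off slowly. The plaque sprang back by an estimated 2 to 4 mm, and friction of about 3.3 N should keep it on the stop. The stop is hidden, so I worked this out from the force and the rear edge's position rather than seeing it.
- **Keeper:** I gripped the knob and turned it along its arc. The tool position gave 1.581 rad before I let go, and the last picture has the knob within about 1 pixel of the 90 degree point.
- **Other checks:** The last force reading was near zero with the arm clear of everything. I meant to leave the bystanders alone, and those in the pictures looked unmoved. While I gripped and turned the knob, the tool read an upward force of 5 to 9 N, well under the limits.

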